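# Tighten and lock the castle nut of a manicure hand-rest

### The job

The castle nut holding the swivelling hand-rest has been left part-way between slots: tighten it (clockwise from above) just to the next slots that line up with the cross hole of the spindle, not past them. Then push the steel lock pin through slots and cross hole, from either side, until its shoulder is home against the nut, and leave it there, without disturbing the other things on the table.

Things in the scene. Friction and masses are not known exactly. Their poses are not given: they have to be found in the camera images.
- bracket: Manicure hand-rest bracket, screwed to the table; origin on the spindle axis at table height, z up. White base 130 x 130 x 12 mm, hub 90 mm diameter up to z = 52 mm, washer (72 mm) to 56 mm, then the nut; dark steel spindle, 36 mm diameter, through the nut up to z = 108 mm. A flat arm 45 mm wide, top at 52 mm, goes out along its own +x to the padded rest.
- cross_hole (a point): Centre of the spindle's cross hole, on the spindle axis 91 mm above the table; axes as the bracket's. The hole runs right through along y (at right angles to the arm): 14 x 14 mm, z = 84 to 98 mm, its floor level with the floor of the nut's slots. A bright line across the spindle's top end shows its direction.
- rest_pad (a point): Middle of the top of the black padded hand-rest, 205 mm from the spindle axis along the bracket's +x, 76 mm above the table; the rest is 86 mm (x) by 180 mm (y).
- nut (a joint): Rotation of the castle nut, rad: grows as it is tightened (clockwise from above). Slots line up with the cross hole at 0 and every 1.047 (60 degrees); it starts between 0.2 and 0.85, so the next slots in the tightening sense line up at 1.047. It turns stiffly (about 0.25 N m) and stays where it is left; it does not rise or sink.
- nut_slots (a point): On the nut's axis at its slot floors, z = 84 mm; turns with the nut. Aluminium hexagon nut, 60 mm across flats, 69 across corners, flats z = 56 to 84 mm; above them six lugs (out to 29 mm from the axis) up to z = 102 mm with six open-topped slots 15 mm wide between, each over the middle of a flat. Flats face, and slots run, along the point's y and every 60 degrees from it.
- pin: Loose lock pin, 115 mm long, about 0.2 kg, standing on its foot (40 x 24 x 14 mm, steel, behind the shoulder). Origin at the shoulder's face, at the underside; x along the shank to its tip, z up. Round steel shank 10 mm diameter, 75 mm long, last 10 mm tapered to 4.4 mm, axis 20 mm above the underside. Shoulder plate 30 mm wide, 28 mm high.
- pin_grip (a point): Middle of the pin's upright black grip: 22 mm behind the shoulder's face, 48 mm above the underside; axes as the pin's. The grip is 16 mm thick (y; grip it across this), 36 mm long (x), from 14 to 66 mm above the underside. The weight lies low, so let go in the hole the pin stays in, grip up, tail sagging a few degrees.
- pin_middle (a point): Point on the shank axis 30 mm from the shoulder towards the tip, which comes to the middle of the cross hole when the shoulder touches the nut; axes as the pin's.
- tin: Bystander: pale flat tin with lid, 104 x 144 x 50 mm, origin under its centre. It stands on the opposite side of the bracket from the pin.
- bottle: Bystander: clear bottle, 60 mm diameter, 130 mm tall, origin under its centre.
- phone: Bystander: black phone lying flat, 150 (x) x 74 x 9 mm, origin under its centre.
- uv_lamp: Bystander: white nail-curing lamp fixed to the table at the left, a dome 200 mm across and 118 mm high with an opening in front, origin under its centre.
Not all that is in view belongs to the job. What is meant by the pin is not purple or turquoise, and is the smaller of those in its own colour.

How it is judged:
By the outcome, as a careful person would: the job done as asked, in the order asked, and still so for the second after the job is handed in, with the robot touching nothing.
It also fails if it takes over 59 s, if anything falls off the work surface, if the arm or the gripper's body presses on something with over 40 N, if the wrist force passes 120 N, or if a joint passes its speed limit or range.

### The arm

A 6-joint arm with a two-finger parallel gripper is mounted at the origin on the work surface. World frame = base frame: x ahead of the robot, y to its left, z up, the work surface at z = 0. Lengths are in m, angles in degrees, forces in N, time in s.
With the tool pointing down it reaches from about 0.35 to 0.875 m from the base axis. Payload 4.2 kg.
Tool frame: the origin (TCP) lies midway between the tips of the shut fingers; the grasp point (between the pads) lies 19 mm behind it; z points along the fingers, y is the line along which they close (so a half turn about z gives the same grasp; the last joint's range is limited). The gripper opens to 87 mm and grips with 3 to 60 N. Pads are 19 mm wide; open, the fingers measure 117 mm over their backs; the gripper's body (75 mm by 190 mm) begins 51 mm behind the grasp point.
Start: joints at [-56.517, 22.042, 0.453, 0, -68.411, -14.817], TCP at [0.2, -0.592, 0.223] pointing down, gripper open.
Joint ranges: [-179.83, 179.83], [-69.29, 118.12], [-61.27, 80.66], [-181.25, 117.63], [-171.15, -9.14], [-177.46, 177.46]. Speed limits (degrees/s): [159.86, 159.86, 180, 180, 180, 180].

### API

Orientations are given as a 3x3 rotation matrix whose columns are the frame's x, y, z axes.
In Python, from station import sense, capture, camera_params, finish_job gives the robot as it stands.
- The arm moves only by the tool drive_tool, never from a script. Its argument "rows" is a list of rows, each an object of numbers: "tx", "ty", "tz": the shift along the tool's x, y, z in cm; "ax", "ay", "az": the turn, a rotation vector about the tool's x, y, z in rad; "claw": the finger opening in cm, from 0 to 8.7. In form: [{"tx": .., "ty": .., "tz": .., "ax": .., "ay": .., "az": .., "claw": ..}, ...]. A call has 1 to 10 rows; each row shifts and turns the commanded pose from where the row before left it, along the tool's axes as they then stand; what a row does not reach is not made up. A row lasts 1/12 s, in which the tool goes at most 41.7 mm and 7.16 degrees, less where a joint would pass 70% of its speed; a pose out of reach is approached as far as the arm can. A call with a gripper value outside its range is refused whole. The fingers move at their own pace and stop on an object; the grip force is fixed at half the most. Time passes only in rows, so rows that do not move let the fingers close. It gives the time, the measured TCP pose, the force, the opening and the grip force at its end, in the units of the state.
- sense(): the state, without advancing time (a new reading comes with each control period).
- capture(name): name is "scene" or "top"; returns (picture, depth): 480x640x3 uint8, red, green, blue; 480x640 float32, m along the optical axis (not along the pixel's ray), 0 where there is no reading.
- camera_params(name): a dict with "intrinsics" (3x3 intrinsics, pixels), "R" (3x3) and "t" (3): a world point X has camera coordinates R X + t. Camera axes: x right, y down, z forward; pixel columns grow to the right and rows downward; lengths in m; the calibration is good to about 2 mm. A picture is of the moment at which its call begins. camera_params takes no time and is no camera call.
- finish_job(): hands the job in; it is judged then, once.
The state is a dict: "time_s": time; "joints": joint angles; "joint_velocities": joint speeds; "effort": joint torques, N m; "tcp_pos": TCP position; "ee_rot": TCP orientation; "wrist_force": force on the tool from outside, world axes, zero at the start; "moment": the same for the moment, N m; "gripper_width": opening from 0.0 (shut) to 1.0 (fully open); "gripper_force": force on a finger pad.
Only numpy, scipy, OpenCV 4.12 (cv2) and the standard library are available. Lean on these libraries where they do the work, as an engineer would, in place of code of your own. Each camera call takes 0.05 s, during which the arm holds its last target. There are 200 camera calls.

## Working session

There is one attempt and no reset: what is moved stays moved. The work goes in short steps, Python scripts to look and compute and a tool call to move; the robot and the scene stay as the last step left them, time stands still between calls to the robot, and variables do not carry over. Pictures are saved under pics/ and viewed, at most 10 in all, crops included, and the job is handed in when it is done.

Besides the shell and the picture viewer there is one more tool, called by a JSON object that holds its "fn" and its "kwargs", one argument or row to a line. drive_tool: Moves the arm, as the interface text tells. Its arguments: {"type":"object","properties":{"rows":{"type":"array"}},"required":["rows"]}

```bash
mkdir -p pics; cat > h.py <<'E'
import numpy as np, cv2, json
from station import *
def snap(name,tag):
    p,d=capture(name); cv2.imwrite(f'pics/{tag}.png',p[:,:,::-1]); np.save(f'pics/{tag}.npy',d)
    c=camera_params(name); np.savez(f'pics/{tag}_c.npz',K=c['intrinsics'],R=c['R'],t=c['t']); return p,d
def load(tag):
    c=np.load(f'pics/{tag}_c.npz'); return cv2.imread(f'pics/{tag}.png'),np.load(f'pics/{tag}.npy'),c['K'],c['R'],c['t']
def cloud(tag):
    im,d,K,R,t=load(tag); v,u=np.mgrid[:480,:640]
    P=np.stack([(u-K[0,2])/K[0,0]*d,(v-K[1,2])/K[1,1]*d,d],-1)
    return im,np.where(d[...,None]>0,(P-t)@R,np.nan)
def px(tag,X):
    _,_,K,R,t=load(tag); q=K@(R@np.array(X)+t); return q[:2]/q[2]
def onz(tag,uv,z):
    _,_,K,R,t=load(tag); r=R.T@np.linalg.inv(K)@[*uv,1]; o=-R.T@t; return o+r*(z-o[2])/r[2]
E
python3 - <<'E'
from h import *
for n in('scene','top'):
    snap(n,n+'0'); c=camera_params(n); print(n,c['intrinsics'],c['R'],c['t'],-np.array(c['R']).T@c['t'])
print(sense())
E
```

```text
scene [[475.06150294   0.         321.13217398]
 [  0.         475.06150294 242.84473415]
 [  0.           0.           1.        ]] [[-0.66058769  0.75074383 -0.00275769]
 [ 0.39436542  0.34387611 -0.85218844]
 [-0.63882691 -0.56403273 -0.52322773]] [ 0.28902688 -0.17241537  1.58781744] [1.27326277 0.73788538 0.68465678]
top [[552.03528451   0.         314.52650995]
 [  0.         552.03528451 230.91173544]
 [  0.           0.           1.        ]] [[ 0.01076641 -0.99970673  0.02169212]
 [-0.99449757 -0.01296596 -0.10395419]
 [ 0.10420496 -0.02045354 -0.9943455 ]] [0.06422726 0.56609079 1.74185001] [0.38077501 0.10717534 1.789455  ]
{'time_s': 0.1, 'joints': array([-5.65167163e+01,  2.20882978e+01,  3.86367704e-01, -2.45360665e-02,
       -6.84133236e+01, -1.48157894e+01]), 'joint_velocities': array([ 0.02236342, -0.16162691,  0.16978848,  0.06306799,  0.04530229,
        0.04303666]), 'effort': array([-3.35907225e-04, -3.91689491e+01,  1.87933284e+01,  4.23185661e+00,
        1.34495145e-02, -7.06687410e-05]), 'tcp_pos': array([ 0.19986936, -0.59159344,  0.2215421 ]), 'ee_rot': array([[-9.47442514e-01, -3.19925114e-01, -7.77628420e-04],
       [-3.19926033e-01,  9.47440623e-01,  1.89739010e-03],
       [ 1.29734009e-04,  2.04645163e-03, -9.99997898e-01]]), 'wrist_force': array([0.75257758, 0.3609422 , 0.17554465]), 'moment': array([ 0.00375395, -0.03803612,  0.06219278]), 'gripper_force': 0.0, 'gripper_width': 1.0023646969960007}
```

View pics/scene0.png

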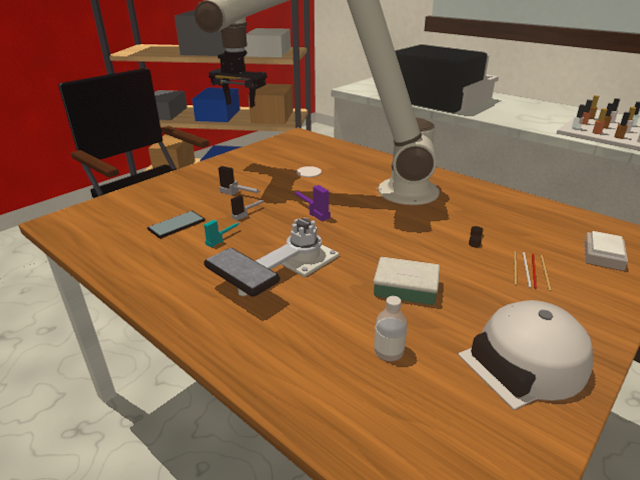

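View pics/top0.png

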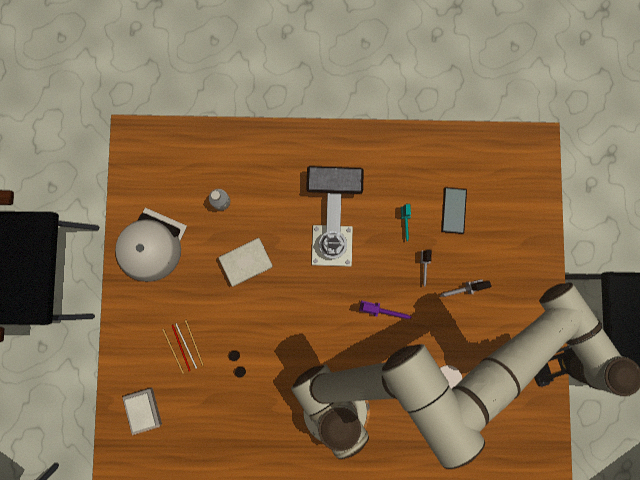

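The scene view shows the bracket at scene (303,245) / top (332,243). Candidates for the pin:
- purple: top (370,309)
- turquoise: top (406,212)
- black/steel A: top (426,257), scene (237,206)
- black/steel B: top (482,286), scene (227,178)

The pin must be the smaller of A and B, and A looks smaller. I'll check it in an enlarged crop.

```bash
python3 - <<'E'
from h import *
a=cv2.imread('pics/top0.png');s=cv2.imread('pics/scene0.png')
r=lambda im,x,y,w,h:cv2.resize(im[y:y+h,x:x+w],(400,300),interpolation=cv2.INTER_CUBIC)
o=np.vstack([np.hstack([r(a,400,230,100,75),r(s,200,160,80,60)]),np.hstack([r(a,304,222,56,42),r(s,275,210,64,48)])])
cv2.imwrite('pics/crop1.png',o)
for tag in('top0','scene0'):
    im,P=cloud(tag)
    x,y,z=P[...,0],P[...,1],P[...,2]
    reg={'A':(415,435,245,290),'B':(436,495,275,302)} if tag=='top0' else {'A':(228,266,192,220),'B':(215,258,164,197)}
    for n,(u0,u1,v0,v1) in reg.items():
        m=np.zeros(z.shape,bool);m[v0:v1,u0:u1]=1;m&=z>0.012
        q=P[m];print(tag,n,m.sum(),'zmax',np.percentile(q[:,2],[50,98]),'x',q[:,0].min(),q[:,0].max(),'y',q[:,1].min(),q[:,1].max())
        g=q[q[:,2]>0.05]
        if len(g):print('  hi',g.mean(0))
        rc=cv2.minAreaRect(q[:,:2].astype(np.float32));print('  rect',rc)
E
```

```text
top0 A 200 zmax [0.02971098 0.07491063] x 0.39650081154312783 0.5090718608732272 y -0.29915442106180995 -0.2707060724618815
  hi [ 0.49120571 -0.28473688  0.06471322]
  rect ((0.4527890980243683, -0.28521913290023804), (0.11252608895301819, 0.028448766097426414), 0.8245319128036499)
top0 B 342 zmax [0.03604491 0.09172236] x 0.3473903077939479 0.4268816548399763 y -0.49927493519186267 -0.32872624010305673
  hi [ 0.39782319 -0.44680685  0.08144059]
  rect ((0.3898284137248993, -0.4153609871864319), (0.1669543832540512, 0.07318805158138275), 83.78327178955078)
scene0 A 328 zmax [0.0308453  0.06873991] x 0.3654514360858528 0.5104460470486938 y -0.4212347998263769 -0.2676858257366345
  hi [ 0.49216204 -0.28253675  0.06085154]
  rect ((0.4255456328392029, -0.3199523687362671), (0.1793517768383026, 0.09875297546386719), 52.799835205078125)
scene0 B 474 zmax [0.04019087 0.08790004] x 0.3643355462204342 0.48531289325053983 y -0.4731535473250732 -0.276791817057908
  hi [ 0.40416286 -0.43667829  0.07209364]
  rect ((0.40664443373680115, -0.362301230430603), (0.21070662140846252, 0.09536906331777573), 68.21050262451172)
```

View pics/crop1.png

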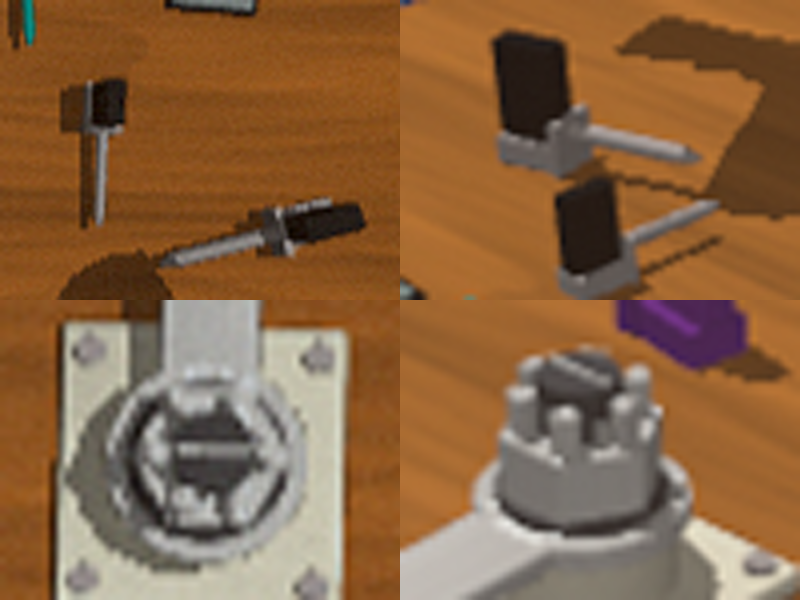

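Crop: A at top (426,257) is the pin. It is the smaller black/steel one, 112 mm long and 69–75 mm high, against 66 given. B is larger, about 90 mm high. A's tip points to −x. Nut lug tops read at scene (283.5,224.9), (290.4,228.1), (300,226.5) and (302,221.5).

```bash
python3 - <<'E'
from h import *
lug=[(522,392),(565,412),(622,406),(638,373)]
L=[]
for u,v in lug:
    p=onz('scene0',(275+(u-400)/6.25,210+(v-300)/6.25),0.102);L.append(p);
L=np.array(L)
# spindle top circle (scene, line centre) 
for tag in('scene0','top0'):
    im,P=cloud(tag);x,y,z=P[...,0],P[...,1],P[...,2]
    near=(np.abs(x-.51)<.12)&(np.abs(y-0.06)<.12)
    def S(m):return P[m]
    for n,lo,hi in(('base',.006,.02),('hub',.045,.06),('nut',.075,.112),('spin',.105,.116)):
        q=S(near&(z>lo)&(z<hi));print(tag,n,len(q),q.mean(0) if len(q) else'',cv2.minAreaRect(q[:,:2].astype(np.float32)) if len(q)>5 else '')
    q=S((np.abs(x-.72)<.12)&(np.abs(y-.06)<.14)&(z>.068)&(z<.09));print(tag,'pad',len(q),np.median(q,0),cv2.minAreaRect(q[:,:2].astype(np.float32)))
    # pin A shank & grip
    nr=(np.abs(x-.45)<.075)&(np.abs(y+.285)<.03)
    q=S(nr&(z>.015)&(z<.032)&(x<.46));l=cv2.fitLine(q[:,:2].astype(np.float32),cv2.DIST_HUBER,0,.01,.01).ravel();print(tag,'shank',len(q),q.mean(0),l,np.degrees(np.arctan2(l[1],l[0])))
    q=S(nr&(z>.06));print(tag,'griptop',len(q),np.median(q,0),q.min(0),q.max(0))
print(L.round(4))
# lines of bright mark
for a in[((178,450),(255,450))]:
    pts=[onz('top0',(304+u/7.143,222+(v-300)/7.143),.108) for u,v in a];print('line top',pts,np.degrees(np.arctan2(*(pts[0]-pts[1])[[1,0]])))
pts=[onz('scene0',(275+(u-400)/6.25,210+(v-300)/6.25),.108) for u,v in((558,360),(612,387))];print('line scene',pts,np.degrees(np.arctan2(*(pts[1]-pts[0])[[1,0]])))
E
```

```text
scene0 base 680 [0.53417399 0.05362077 0.01323075] ((0.5226948857307434, 0.04341994971036911), (0.07784483581781387, 0.1328735500574112), 86.73945617675781)
scene0 hub 599 [0.56838464 0.02562228 0.05306227] ((0.5545204281806946, 0.011168412864208221), (0.08355894684791565, 0.15362563729286194), 75.62227630615234)
scene0 nut 454 [0.52989016 0.02319628 0.09447837] ((0.5235577821731567, 0.017494088038802147), (0.05865776166319847, 0.06562406569719315), 2.373319149017334)
scene0 spin 99 [0.52321605 0.01630895 0.10915925] ((0.523407518863678, 0.01483502984046936), (0.036584772169589996, 0.04438047483563423), 30.175844192504883)
scene0 pad 1708 [0.73337871 0.02374887 0.07683679] ((0.7268818020820618, 0.011863194406032562), (0.17891396582126617, 0.08666784316301346), 88.12838745117188)
scene0 shank 57 [ 0.42856564 -0.281141    0.02379192] [ 0.99935263 -0.03597614  0.42856565 -0.28114098] -2.0617259
scene0 griptop 54 [ 0.49236882 -0.28177396  0.06612735] [ 0.47222741 -0.29437059  0.06028018] [ 0.5081157  -0.27538365  0.0695498 ]
top0 base 1119 [0.50932091 0.03548394 0.01131198] ((0.509906888
[... 601 characters left out ...]
 0.07565179] ((0.7269734144210815, 0.011035390198230743), (0.1775553971529007, 0.08525421470403671), 88.66938018798828)
top0 shank 59 [ 0.42764063 -0.28329123  0.0240883 ] [ 0.9982589  -0.05898516  0.42294988 -0.2829322 ] -3.3815632
top0 griptop 56 [ 0.49147342 -0.285665    0.06656911] [ 0.47428521 -0.29612832  0.0603173 ] [ 0.50907186 -0.27717921  0.07741565]
[[0.5406 0.0024 0.102 ]
 [0.541  0.0265 0.102 ]
 [0.5227 0.0402 0.102 ]
 [0.4985 0.0269 0.102 ]]
line top [array([0.52039759, 0.02816761, 0.108     ]), array([ 0.52081205, -0.00483471,  0.108     ])] 90.71951351603519
line scene [array([0.51966119, 0.00263029, 0.108     ]), array([0.52174151, 0.03413323, 0.108     ])] 86.22191131563697
```

Spindle axis is about (0.522, 0.0155), 0.205 m from the pad centre as specified. Bracket yaw is about −1.4°. The nut lugs put θ at about 0.51, so about 31° to turn. The pin grip is at (0.491, −0.284). Going over the nut first.

{"fn": "drive_tool", "kwargs": {
  "rows": [
    {"tx":-2.77,"ty":2.62},
    {"tx":-2.77,"ty":2.62},
    {"tx":-2.77,"ty":2.62},
    {"tx":-2.77,"ty":2.62},
    {"tx":-2.77,"ty":2.62},
    {"tx":-2.77,"ty":2.62},
    {"tx":-2.77,"ty":2.62},
    {"tx":-2.77,"ty":2.62},
    {"tx":-2.77,"ty":2.62},
    {"tx":-2.77,"ty":2.62}
  ]
}}

```text
invalid input at $.rows[0]: expected keys tx, ty, tz, ax, ay, az, claw
```

{"fn": "drive_tool", "kwargs": {
  "rows": [
    {"tx":-2.77,"ty":2.62},
    {"tx":-2.77,"ty":2.62},
    {"tx":-2.77,"ty":2.62},
    {"tx":-2.77,"ty":2.62},
    {"tx":-2.77,"ty":2.62},
    {"tx":-2.77,"ty":2.62},
    {"tx":-2.77,"ty":2.62},
    {"tx":-2.77,"ty":2.62},
    {"az":-0.09},
    {"az":-0.09}
  ]
}}

```text
invalid input at $.rows[0]: expected keys tx, ty, tz, ax, ay, az, claw
```

```bash
cat >> h.py <<'E'
def st():
    s=sense();R=s['ee_rot'];print('t%.2f'%s['time_s'],'tcp',s['tcp_pos'].round(4),'yawY %.2f'%np.degrees(np.arctan2(R[1,1],R[0,1])),'z',R[:,2].round(4),'F',s['wrist_force'].round(1),'M',s['moment'].round(2),'w %.4f'%(s['gripper_width']*.087),'gf',round(s['gripper_force'],1),'j',s['joints'].round(0)); return s
def to(x,y,z):
    s=sense();print('cm in tool axes',(s['ee_rot'].T@(np.array([x,y,z])-s['tcp_pos'])*100).round(2))
E
python3 -c "
from h import *
st();to(.522,.0155,.066)"
```

```text
t0.10 tcp [ 0.1999 -0.5916  0.2215] yawY 108.66 z [-8.0e-04  1.9e-03 -1.0e+00] F [0.8 0.4 0.2] M [ 0.   -0.04  0.06] w 0.0872 gf 0.0 j [-57.  22.   0.  -0. -68. -15.]
cm in tool axes [-49.94  47.18  15.64]
```

{"fn": "drive_tool", "kwargs": {
  "rows": [
    {"tx":-2.77,"ty":2.62,"tz":0,"ax":0,"ay":0,"az":0,"claw":8.7},
    {"tx":-2.77,"ty":2.62,"tz":0,"ax":0,"ay":0,"az":0,"claw":8.7},
    {"tx":-2.77,"ty":2.62,"tz":0,"ax":0,"ay":0,"az":0,"claw":8.7},
    {"tx":-2.77,"ty":2.62,"tz":0,"ax":0,"ay":0,"az":0,"claw":8.7},
    {"tx":-2.77,"ty":2.62,"tz":0,"ax":0,"ay":0,"az":0,"claw":8.7},
    {"tx":-2.77,"ty":2.62,"tz":0,"ax":0,"ay":0,"az":0,"claw":8.7},
    {"tx":-2.77,"ty":2.62,"tz":0,"ax":0,"ay":0,"az":0,"claw":8.7},
    {"tx":-2.77,"ty":2.62,"tz":0,"ax":0,"ay":0,"az":0,"claw":8.7},
    {"tx":-2.77,"ty":2.62,"tz":0,"ax":0,"ay":0,"az":0,"claw":8.7},
    {"tx":-2.77,"ty":2.62,"tz":0,"ax":0,"ay":0,"az":0,"claw":8.7}
  ]
}}

```text
time_s: 0.93
tcp_pos: [0.3788, -0.2534, 0.2224]
ee_rot: [[-0.947, -0.32, -0.0], [-0.32, 0.947, 0.0], [0.0, 0.0, -1.0]]
wrist_force: [0.8, -0.4, 0.4]
gripper_width: 0.997
gripper_force: 0.0
```

{"fn": "drive_tool", "kwargs": {
  "rows": [
    {"tx":-2.77,"ty":2.62,"tz":0,"ax":0,"ay":0,"az":0,"claw":8.7},
    {"tx":-2.77,"ty":2.62,"tz":0,"ax":0,"ay":0,"az":0,"claw":8.7},
    {"tx":-2.77,"ty":2.62,"tz":0,"ax":0,"ay":0,"az":0,"claw":8.7},
    {"tx":-2.77,"ty":2.62,"tz":0,"ax":0,"ay":0,"az":0,"claw":8.7},
    {"tx":-2.77,"ty":2.62,"tz":0,"ax":0,"ay":0,"az":0,"claw":8.7},
    {"tx":-2.77,"ty":2.62,"tz":0,"ax":0,"ay":0,"az":0,"claw":8.7},
    {"tx":-2.77,"ty":2.62,"tz":0,"ax":0,"ay":0,"az":0,"claw":8.7},
    {"tx":-2.77,"ty":2.62,"tz":0,"ax":0,"ay":0,"az":0,"claw":8.7},
    {"tx":0,"ty":0,"tz":0,"ax":0,"ay":0,"az":-0.09,"claw":8.7},
    {"tx":0,"ty":0,"tz":0,"ax":0,"ay":0,"az":-0.09,"claw":8.7}
  ]
}}

```text
time_s: 1.77
tcp_pos: [0.522, 0.0164, 0.2216]
ee_rot: [[-0.871, -0.491, -0.002], [-0.491, 0.871, -0.0], [0.001, 0.001, -1.0]]
wrist_force: [-0.9, -0.1, 0.5]
gripper_width: 1.001
gripper_force: 0.0
```

```bash
python3 -c "
from h import *
st();to(.522,.0155,.066)"
```

```text
t1.77 tcp [0.522  0.0164 0.2216] yawY 119.41 z [-1.6e-03 -2.0e-04 -1.0e+00] F [-0.9 -0.1  0.5] M [-0.02  0.    0.01] w 0.0871 gf 0.0 j [ 20.  12. -14.  -0. -64. -80.]
cm in tool axes [ 0.02 -0.09 15.56]
```

{"fn": "drive_tool", "kwargs": {
  "rows": [
    {"tx":0,"ty":-0.09,"tz":3.5,"ax":0,"ay":0,"az":0,"claw":8.7},
    {"tx":0,"ty":0,"tz":3.5,"ax":0,"ay":0,"az":0,"claw":8.7},
    {"tx":0,"ty":0,"tz":3,"ax":0,"ay":0,"az":0,"claw":8.7},
    {"tx":0,"ty":0,"tz":2.5,"ax":0,"ay":0,"az":0,"claw":8.7},
    {"tx":0,"ty":0,"tz":2,"ax":0,"ay":0,"az":0,"claw":8.7},
    {"tx":0,"ty":0,"tz":1,"ax":0,"ay":0,"az":0,"claw":8.7},
    {"tx":0,"ty":0,"tz":0,"ax":0,"ay":0,"az":0,"claw":8.7}
  ]
}}

```text
time_s: 2.35
tcp_pos: [0.5201, 0.013, 0.0651]
ee_rot: [[-0.875, -0.484, -0.006], [-0.484, 0.875, -0.002], [0.006, 0.001, -1.0]]
wrist_force: [0.1, 0.3, -0.2]
gripper_width: 0.998
gripper_force: 0.0
```

{"fn": "drive_tool", "kwargs": {
  "rows": [
    {"tx":0,"ty":0,"tz":0,"ax":0,"ay":0,"az":0,"claw":6.6},
    {"tx":0,"ty":0,"tz":0,"ax":0,"ay":0,"az":0,"claw":6.4},
    {"tx":0,"ty":0,"tz":0,"ax":0,"ay":0,"az":0,"claw":6.2},
    {"tx":0,"ty":0,"tz":0,"ax":0,"ay":0,"az":0,"claw":6.0},
    {"tx":0,"ty":0,"tz":0,"ax":0,"ay":0,"az":0,"claw":5.8},
    {"tx":0,"ty":0,"tz":0,"ax":0,"ay":0,"az":0,"claw":5.0},
    {"tx":0,"ty":0,"tz":0,"ax":0,"ay":0,"az":0,"claw":5.0},
    {"tx":0,"ty":0,"tz":0,"ax":0,"ay":0,"az":0,"claw":5.0}
  ]
}}

```text
time_s: 3.02
tcp_pos: [0.5225, 0.0134, 0.0684]
ee_rot: [[-0.874, -0.485, 0.001], [-0.485, 0.874, -0.0], [-0.001, -0.001, -1.0]]
wrist_force: [0.3, -1.6, 4.9]
gripper_width: 0.687
gripper_force: 29.9
```

```bash
python3 -c "
from h import *
st();to(.522,.0155,.066)"
```

```text
t3.02 tcp [0.5225 0.0134 0.0684] yawY 119.02 z [ 1.4e-03 -1.0e-04 -1.0e+00] F [ 0.3 -1.6  4.9] M [-0.37  0.15  0.14] w 0.0598 gf 29.9 j [ 19.  22. -25.   0. -43. -80.]
cm in tool axes [-0.06  0.21  0.24]
```

{"fn": "drive_tool", "kwargs": {
  "rows": [
    {"tx":0,"ty":0,"tz":0,"ax":0,"ay":0,"az":0.05,"claw":5.0},
    {"tx":0,"ty":0,"tz":0,"ax":0,"ay":0,"az":0.06,"claw":5.0},
    {"tx":0,"ty":0,"tz":0,"ax":0,"ay":0,"az":0.06,"claw":5.0},
    {"tx":0,"ty":0,"tz":0,"ax":0,"ay":0,"az":0.06,"claw":5.0},
    {"tx":0,"ty":0,"tz":0,"ax":0,"ay":0,"az":0.06,"claw":5.0},
    {"tx":0,"ty":0,"tz":0,"ax":0,"ay":0,"az":0.06,"claw":5.0},
    {"tx":0,"ty":0,"tz":0,"ax":0,"ay":0,"az":0.06,"claw":5.0},
    {"tx":0,"ty":0,"tz":0,"ax":0,"ay":0,"az":0.05,"claw":5.0},
    {"tx":0,"ty":0,"tz":0,"ax":0,"ay":0,"az":0.02,"claw":5.0},
    {"tx":0,"ty":0,"tz":0,"ax":0,"ay":0,"az":0,"claw":5.0}
  ]
}}

```text
time_s: 3.85
tcp_pos: [0.5224, 0.0137, 0.0684]
ee_rot: [[-1.0, -0.026, 0.001], [-0.026, 1.0, 0.0], [-0.001, 0.0, -1.0]]
wrist_force: [-1.1, -0.6, 5.4]
gripper_width: 0.689
gripper_force: 29.9
```

```bash
python3 -c "
from h import *
st()"
```

```text
t3.85 tcp [0.5224 0.0137 0.0684] yawY 91.47 z [ 1.2e-03  1.0e-04 -1.0e+00] F [-1.1 -0.6  5.4] M [-0.15  0.27 -0.07] w 0.0599 gf 29.9 j [  19.   22.  -25.    0.  -43. -108.]
```

{"fn": "drive_tool", "kwargs": {
  "rows": [
    {"tx":0,"ty":0,"tz":0,"ax":0,"ay":0,"az":0.03,"claw":5.0},
    {"tx":0,"ty":0,"tz":0,"ax":0,"ay":0,"az":0.02,"claw":5.0},
    {"tx":0,"ty":0,"tz":0,"ax":0,"ay":0,"az":0,"claw":5.0},
    {"tx":0,"ty":0,"tz":0,"ax":0,"ay":0,"az":0,"claw":5.0}
  ]
}}

```text
time_s: 4.18
tcp_pos: [0.5224, 0.0137, 0.0684]
ee_rot: [[-1.0, 0.024, 0.001], [0.024, 1.0, 0.0], [-0.001, 0.0, -1.0]]
wrist_force: [-1.6, 0.3, 5.9]
gripper_width: 0.691
gripper_force: 29.9
```

```bash
python3 -c "
from h import *
st()"
```

```text
t4.18 tcp [0.5224 0.0137 0.0684] yawY 88.62 z [ 1.2e-03  2.0e-04 -1.0e+00] F [-1.6  0.3  5.9] M [-0.11  0.27 -0.04] w 0.0601 gf 29.9 j [  19.   22.  -25.    0.  -43. -111.]
```

{"fn": "drive_tool", "kwargs": {
  "rows": [
    {"tx":0,"ty":0,"tz":0,"ax":0,"ay":0,"az":0,"claw":8.7},
    {"tx":0,"ty":0,"tz":0,"ax":0,"ay":0,"az":0,"claw":8.7},
    {"tx":0,"ty":0,"tz":0,"ax":0,"ay":0,"az":0,"claw":8.7},
    {"tx":0,"ty":0,"tz":-3,"ax":0,"ay":0,"az":0,"claw":8.7},
    {"tx":0,"ty":0,"tz":-4,"ax":0,"ay":0,"az":0,"claw":8.7},
    {"tx":0,"ty":0,"tz":-4,"ax":0,"ay":0,"az":0,"claw":8.7},
    {"tx":0,"ty":0,"tz":-3,"ax":0,"ay":0,"az":0,"claw":8.7},
    {"tx":0.4,"ty":-4,"tz":0,"ax":0,"ay":0,"az":0,"claw":8.7},
    {"tx":0.4,"ty":-4,"tz":0,"ax":0,"ay":0,"az":0,"claw":8.7},
    {"tx":0.4,"ty":-4,"tz":0,"ax":0,"ay":0,"az":0,"claw":8.7}
  ]
}}

```text
time_s: 5.02
tcp_pos: [0.5067, -0.1067, 0.208]
ee_rot: [[-1.0, 0.022, 0.001], [0.022, 1.0, 0.001], [-0.001, 0.001, -1.0]]
wrist_force: [0.9, -1.5, -0.6]
gripper_width: 0.998
gripper_force: 0.0
```

{"fn": "drive_tool", "kwargs": {
  "rows": [
    {"tx":0.4,"ty":-4,"tz":0,"ax":0,"ay":0,"az":0,"claw":8.7},
    {"tx":0.4,"ty":-4,"tz":0,"ax":0,"ay":0,"az":0,"claw":8.7},
    {"tx":0.4,"ty":-4,"tz":0,"ax":0,"ay":0,"az":0,"claw":8.7},
    {"tx":0,"ty":-4,"tz":0,"ax":0,"ay":0,"az":0,"claw":8.7},
    {"tx":0,"ty":-2,"tz":0,"ax":0,"ay":0,"az":0,"claw":8.7},
    {"tx":0,"ty":0,"tz":0,"ax":0,"ay":0,"az":-0.12,"claw":8.7},
    {"tx":0,"ty":0,"tz":0,"ax":0,"ay":0,"az":-0.12,"claw":8.7},
    {"tx":0,"ty":0,"tz":0,"ax":0,"ay":0,"az":-0.12,"claw":8.7},
    {"tx":0,"ty":0,"tz":0,"ax":0,"ay":0,"az":-0.12,"claw":8.7},
    {"tx":0,"ty":0,"tz":0,"ax":0,"ay":0,"az":-0.12,"claw":8.7}
  ]
}}

```text
time_s: 5.85
tcp_pos: [0.4903, -0.2858, 0.2068]
ee_rot: [[-0.836, -0.549, -0.001], [-0.549, 0.836, 0.001], [0.001, 0.001, -1.0]]
wrist_force: [0.6, -0.3, -0.2]
gripper_width: 1.001
gripper_force: 0.0
```

{"fn": "drive_tool", "kwargs": {
  "rows": [
    {"tx":0,"ty":0,"tz":0,"ax":0,"ay":0,"az":-0.12,"claw":8.7},
    {"tx":0,"ty":0,"tz":0,"ax":0,"ay":0,"az":-0.12,"claw":8.7},
    {"tx":0,"ty":0,"tz":0,"ax":0,"ay":0,"az":-0.12,"claw":8.7},
    {"tx":0,"ty":0,"tz":0,"ax":0,"ay":0,"az":-0.12,"claw":8.7},
    {"tx":0,"ty":0,"tz":0,"ax":0,"ay":0,"az":-0.12,"claw":8.7},
    {"tx":0,"ty":0,"tz":0,"ax":0,"ay":0,"az":-0.12,"claw":8.7},
    {"tx":0,"ty":0,"tz":0,"ax":0,"ay":0,"az":-0.12,"claw":8.7},
    {"tx":0,"ty":0,"tz":0,"ax":0,"ay":0,"az":-0.12,"claw":8.7},
    {"tx":0,"ty":0,"tz":0,"ax":0,"ay":0,"az":-0.12,"claw":8.7},
    {"tx":0,"ty":0,"tz":0,"ax":0,"ay":0,"az":-0.12,"claw":8.7}
  ]
}}

```text
time_s: 6.68
tcp_pos: [0.4904, -0.2856, 0.2069]
ee_rot: [[0.209, -0.978, -0.001], [-0.978, -0.209, 0.001], [-0.001, 0.001, -1.0]]
wrist_force: [0.5, -0.9, -1.1]
gripper_width: 1.002
gripper_force: 0.0
```

{"fn": "drive_tool", "kwargs": {
  "rows": [
    {"tx":0,"ty":0,"tz":0,"ax":0,"ay":0,"az":-0.12,"claw":8.7},
    {"tx":0,"ty":0,"tz":0,"ax":0,"ay":0,"az":-0.12,"claw":8.7},
    {"tx":0,"ty":0,"tz":0,"ax":0,"ay":0,"az":-0.12,"claw":8.7},
    {"tx":0,"ty":0,"tz":0,"ax":0,"ay":0,"az":-0.12,"claw":8.7},
    {"tx":0,"ty":0,"tz":0,"ax":0,"ay":0,"az":-0.12,"claw":8.7},
    {"tx":0,"ty":0,"tz":0,"ax":0,"ay":0,"az":-0.12,"claw":8.7},
    {"tx":0,"ty":0,"tz":0,"ax":0,"ay":0,"az":-0.12,"claw":8.7},
    {"tx":0,"ty":0,"tz":0,"ax":0,"ay":0,"az":-0.12,"claw":8.7},
    {"tx":0,"ty":0,"tz":0,"ax":0,"ay":0,"az":-0.12,"claw":8.7},
    {"tx":0,"ty":0,"tz":0,"ax":0,"ay":0,"az":-0.12,"claw":8.7}
  ]
}}

```text
time_s: 7.52
tcp_pos: [0.4904, -0.2856, 0.2069]
ee_rot: [[0.987, -0.159, -0.001], [-0.159, -0.987, 0.001], [-0.001, -0.0, -1.0]]
wrist_force: [-0.1, -0.0, -0.8]
gripper_width: 1.0
gripper_force: 0.0
```

```bash
python3 -c "
from h import *
st();to(.491,-.284,.03)
for n in('top','scene'): snap(n,n+'1')
a=cv2.imread('pics/top1.png');s=cv2.imread('pics/scene1.png')
r=lambda im,x,y,w,h:cv2.resize(im[y:y+h,x:x+w],(400,300),interpolation=cv2.INTER_CUBIC)
cv2.imwrite('pics/crop2.png',np.vstack([np.hstack([r(a,400,230,100,75),r(s,200,160,80,60)]),np.hstack([r(a,312,228,40,30),r(s,281,213,48,36)])]))
for tag in('top1','scene1'):print(px(tag,(.4914,-.284,.066)))
"
```

```text
t7.52 tcp [ 0.4904 -0.2856  0.2069] yawY -99.17 z [-1.1e-03  7.0e-04 -1.0e+00] F [-0.1 -0.  -0.8] M [-0.05  0.14 -0.  ] w 0.0870 gf 0.0 j [-14.  17.  -9.  -0. -64.  95.]
cm in tool axes [ 0.06 -0.16 17.69]
[427.55118656 254.54949767]
[236.61900752 197.859108  ]
```

View pics/crop2.png

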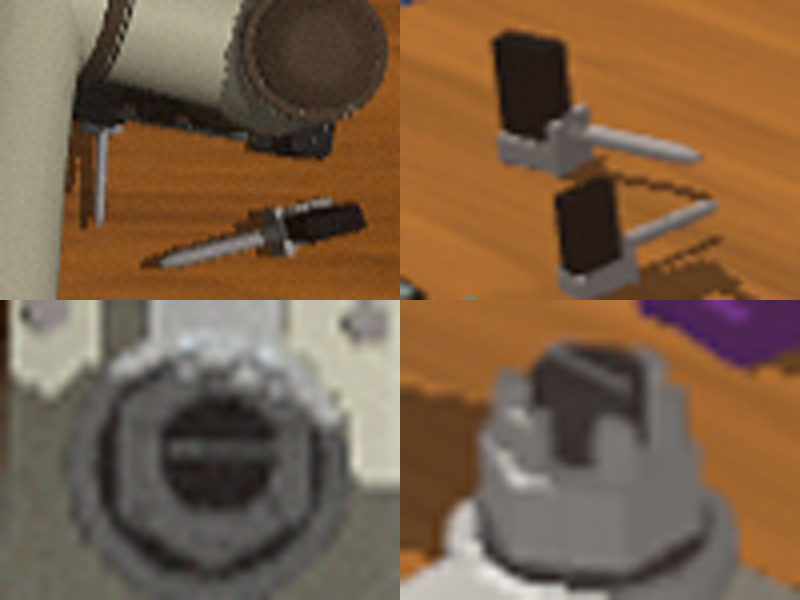

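The scene crop (lower right, shadowed) shows a slot between the front and right lugs, in line with the mark. Pin A is undisturbed. Descending on it.

{"fn": "drive_tool", "kwargs": {
  "rows": [
    {"tx":0,"ty":0,"tz":0,"ax":0,"ay":0,"az":-0.115,"claw":8.7},
    {"tx":0.1,"ty":-0.16,"tz":4,"ax":0,"ay":0,"az":0,"claw":7},
    {"tx":0,"ty":0,"tz":4,"ax":0,"ay":0,"az":0,"claw":7},
    {"tx":0,"ty":0,"tz":3.5,"ax":0,"ay":0,"az":0,"claw":7},
    {"tx":0,"ty":0,"tz":3,"ax":0,"ay":0,"az":0,"claw":6},
    {"tx":0,"ty":0,"tz":2,"ax":0,"ay":0,"az":0,"claw":6},
    {"tx":0,"ty":0,"tz":1.1,"ax":0,"ay":0,"az":0,"claw":5},
    {"tx":0,"ty":0,"tz":0,"ax":0,"ay":0,"az":0,"claw":4},
    {"tx":0,"ty":0,"tz":0,"ax":0,"ay":0,"az":0,"claw":3},
    {"tx":0,"ty":0,"tz":0,"ax":0,"ay":0,"az":0,"claw":2.5}
  ]
}}

```text
time_s: 8.45
tcp_pos: [0.4931, -0.2847, 0.0331]
ee_rot: [[0.999, -0.051, 0.003], [-0.051, -0.999, -0.001], [0.003, 0.001, -1.0]]
wrist_force: [-0.4, -0.1, 0.4]
gripper_width: 0.476
gripper_force: 0.0
```

{"fn": "drive_tool", "kwargs": {
  "rows": [
    {"tx":0,"ty":0,"tz":0,"ax":0,"ay":0,"az":0,"claw":2.2},
    {"tx":0,"ty":0,"tz":0,"ax":0,"ay":0,"az":0,"claw":2.0},
    {"tx":0,"ty":0,"tz":0,"ax":0,"ay":0,"az":0,"claw":1.8},
    {"tx":0,"ty":0,"tz":0,"ax":0,"ay":0,"az":0,"claw":1.6},
    {"tx":0,"ty":0,"tz":0,"ax":0,"ay":0,"az":0,"claw":1.4},
    {"tx":0,"ty":0,"tz":0,"ax":0,"ay":0,"az":0,"claw":1.0},
    {"tx":0,"ty":0,"tz":0,"ax":0,"ay":0,"az":0,"claw":1.0}
  ]
}}

```text
time_s: 9.03
tcp_pos: [0.4921, -0.2846, 0.0321]
ee_rot: [[0.999, -0.051, 0.001], [-0.051, -0.999, -0.001], [0.001, 0.001, -1.0]]
wrist_force: [-0.5, -1.6, 3.6]
gripper_width: 0.184
gripper_force: 30.0
```

```bash
python3 -c "
from h import *
st()"
```

```text
t9.03 tcp [ 0.4921 -0.2846  0.0321] yawY -92.90 z [ 9.e-04 -6.e-04 -1.e+00] F [-0.5 -1.6  3.6] M [-0.35  0.27  0.02] w 0.0160 gf 30.0 j [-14.  28. -21.   0. -41. 101.]
```

Pin is held (opening 16.0 mm = grip thickness). Lifting and turning it to point along +y of the bracket.

{"fn": "drive_tool", "kwargs": {
  "rows": [
    {"tx":0,"ty":0,"tz":-2,"ax":0,"ay":0,"az":0,"claw":1.0},
    {"tx":0,"ty":0,"tz":-3,"ax":0,"ay":0,"az":0,"claw":1.0},
    {"tx":0,"ty":0,"tz":-3,"ax":0,"ay":0,"az":0,"claw":1.0},
    {"tx":0,"ty":0,"tz":-3,"ax":0,"ay":0,"az":0,"claw":1.0},
    {"tx":0,"ty":0,"tz":-2,"ax":0,"ay":0,"az":0,"claw":1.0},
    {"tx":0,"ty":0,"tz":0,"ax":0,"ay":0,"az":0.06,"claw":1.0},
    {"tx":0,"ty":0,"tz":0,"ax":0,"ay":0,"az":0.115,"claw":1.0},
    {"tx":0,"ty":0,"tz":0,"ax":0,"ay":0,"az":0.115,"claw":1.0},
    {"tx":0,"ty":0,"tz":0,"ax":0,"ay":0,"az":0.115,"claw":1.0},
    {"tx":0,"ty":0,"tz":0,"ax":0,"ay":0,"az":0.115,"claw":1.0}
  ]
}}

```text
time_s: 9.87
tcp_pos: [0.4908, -0.2836, 0.1603]
ee_rot: [[0.838, -0.546, -0.002], [-0.546, -0.838, 0.002], [-0.003, -0.0, -1.0]]
wrist_force: [0.4, 0.1, -2.5]
gripper_width: 0.184
gripper_force: 30.0
```

{"fn": "drive_tool", "kwargs": {
  "rows": [
    {"tx":0,"ty":0,"tz":0,"ax":0,"ay":0,"az":0.115,"claw":1.0},
    {"tx":0,"ty":0,"tz":0,"ax":0,"ay":0,"az":0.115,"claw":1.0},
    {"tx":0,"ty":0,"tz":0,"ax":0,"ay":0,"az":0.115,"claw":1.0},
    {"tx":0,"ty":0,"tz":0,"ax":0,"ay":0,"az":0.115,"claw":1.0},
    {"tx":0,"ty":0,"tz":0,"ax":0,"ay":0,"az":0.115,"claw":1.0},
    {"tx":0,"ty":0,"tz":0,"ax":0,"ay":0,"az":0.115,"claw":1.0},
    {"tx":0,"ty":0,"tz":0,"ax":0,"ay":0,"az":0.115,"claw":1.0},
    {"tx":0,"ty":0,"tz":0,"ax":0,"ay":0,"az":0.115,"claw":1.0},
    {"tx":0,"ty":0,"tz":0,"ax":0,"ay":0,"az":0.105,"claw":1.0},
    {"tx":0,"ty":0,"tz":0,"ax":0,"ay":0,"az":0,"claw":1.0}
  ]
}}

```text
time_s: 10.7
tcp_pos: [0.4908, -0.2836, 0.1602]
ee_rot: [[-0.027, -1.0, -0.003], [-1.0, 0.027, 0.002], [-0.002, 0.003, -1.0]]
wrist_force: [1.4, 0.1, -2.8]
gripper_width: 0.186
gripper_force: 30.0
```

```bash
python3 -c "
from h import *
st();to(.5188,-.137,.1031)"
```

```text
t10.70 tcp [ 0.4908 -0.2836  0.1602] yawY 178.44 z [-0.0025  0.0017 -1.    ] F [ 1.4  0.1 -2.8] M [-0.02  0.11 -0.  ] w 0.0162 gf 30.0 j [-14.  20. -13.  -0. -58.  12.]
cm in tool axes [-14.73  -2.41   5.73]
```

{"fn": "drive_tool", "kwargs": {
  "rows": [
    {"tx":-3,"ty":-0.5,"tz":0,"ax":0,"ay":0,"az":-0.003,"claw":1.0},
    {"tx":-3,"ty":-0.5,"tz":0,"ax":0,"ay":0,"az":0,"claw":1.0},
    {"tx":-3,"ty":-0.5,"tz":0,"ax":0,"ay":0,"az":0,"claw":1.0},
    {"tx":-3,"ty":-0.5,"tz":1,"ax":0,"ay":0,"az":0,"claw":1.0},
    {"tx":-2,"ty":-0.41,"tz":2,"ax":0,"ay":0,"az":0,"claw":1.0},
    {"tx":-0.7,"ty":0,"tz":2,"ax":0,"ay":0,"az":0,"claw":1.0},
    {"tx":0,"ty":0,"tz":0.7,"ax":0,"ay":0,"az":0,"claw":1.0},
    {"tx":0,"ty":0,"tz":0,"ax":0,"ay":0,"az":0,"claw":1.0}
  ]
}}

```text
time_s: 11.37
tcp_pos: [0.5171, -0.1375, 0.1022]
ee_rot: [[-0.02, -1.0, -0.006], [-1.0, 0.02, 0.0], [-0.0, 0.006, -1.0]]
wrist_force: [-0.6, 0.1, -2.5]
gripper_width: 0.181
gripper_force: 30.0
```

```bash
python3 -c "
from h import *
st();to(.5188,-.137,.1031)
for n in('top','scene'): snap(n,n+'2')
a=cv2.imread('pics/top2.png');s=cv2.imread('pics/scene2.png')
r=lambda im,x,y,w,h:cv2.resize(im[y:y+h,x:x+w],(400,300),interpolation=cv2.INTER_CUBIC)
cv2.imwrite('pics/crop3.png',np.vstack([np.hstack([r(a,310,210,80,60),r(s,240,180,96,72)]),np.hstack([r(a,318,228,40,30),r(s,275,205,56,42)])]))
c=np.array([.5228,.01365]);d=np.array([.0244,.9997])
for k in(-.097+.0,-.0):pass
for tag in('top2','scene2'):
  print(tag,'axis',px(tag,[*c,.108]),'tip exp',px(tag,[*(c-d*.054),.091]),'shank root exp',px(tag,[*(c-d*.129),.091]))
"
```

```text
t11.37 tcp [ 0.5171 -0.1375  0.1022] yawY 178.87 z [-6.3e-03  3.0e-04 -1.0e+00] F [-0.6  0.1 -2.5] M [-0.09  0.11  0.05] w 0.0157 gf 30.0 j [  2.  21. -21.  -0. -49.  -4.]
cm in tool axes [-0.05 -0.17 -0.1 ]
top2 axis [333.66781537 242.2761545 ] tip exp [350.80126184 243.37911482] shank root exp [374.99421271 244.27179689]
scene2 axis [302.61159391 221.44693255] tip exp [287.91567463 220.37069109] shank root exp [268.49893824 211.24882265]
```

View pics/crop3.png

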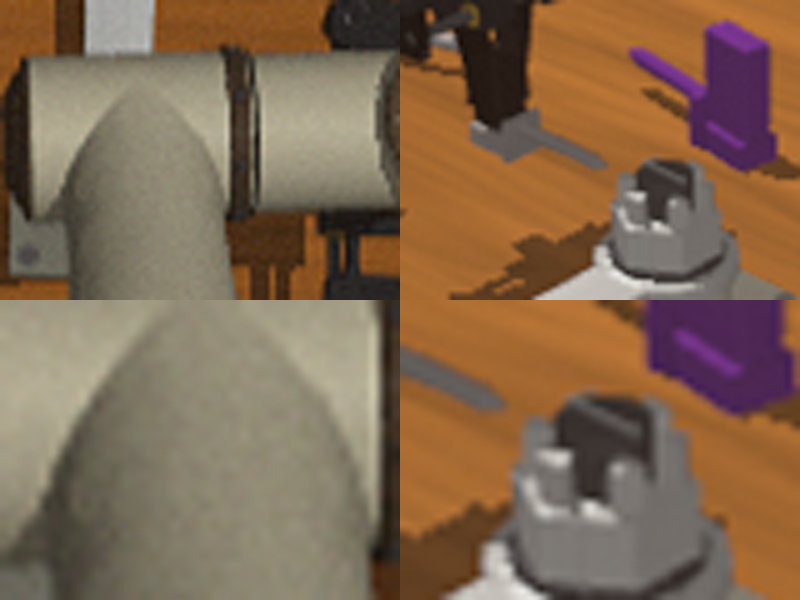

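The scene crop shows the tip at about (289.7, 219.8) and the spindle top at about (304.1, 222.5). The tip may sit slightly high. I'll fit the shank in depth from the same view, relative to the spindle.

```bash
python3 - <<'E'
from h import *
im,P=cloud('scene2');_,_,K,R,t=load('scene2')
C=-R.T@t
def rg(x0,x1,y0,y1,z0,z1):
    return P[(P[...,0]>x0)&(P[...,0]<x1)&(P[...,1]>y0)&(P[...,1]<y1)&(P[...,2]>z0)&(P[...,2]<z1)]
q=rg(.48,.56,-.11,-.055,.07,.115)
ray=(q-C);ray/=np.linalg.norm(ray,axis=1)[:,None]
a=q+ray*.0045
print(len(q),a.mean(0))
A=np.c_[np.ones(len(a)),a[:,1]+.08]
for k in(0,2):
    c,_,_,_=np.linalg.lstsq(A,a[:,k],rcond=None);print('xz'[k//2],c,'std',(a[:,k]-A@c).std(),'at axis',c[0]+c[1]*.0937)
print('y extent',q[:,1].max())
s=rg(.49,.56,-.02,.05,.1055,.115);print('spin',len(s),s.mean(0),s.min(0),s.max(0))
n=rg(.48,.57,-.04,.06,.098,.1055);print('lugs z',np.percentile(n[:,2],[10,50,90]))
print(rg(.69,.76,-.05,.07,.06,.09).mean(0))
E
```

```text
62 [ 0.51641817 -0.08506043  0.09310648]
x [0.51649178 0.0145459 ] std 0.002695172511685847 at axis 0.51785473278821
z [ 0.09305752 -0.00967674] std 0.002549498570217992 at axis 0.09215080511374549
y extent -0.05536255132546943
spin 99 [0.52216097 0.01653447 0.1089165 ] [ 0.49461796 -0.00358874  0.10554469] [0.54890771 0.03417741 0.11205626]
lugs z [0.0993514  0.10232366 0.10467928]
[0.72699431 0.0111557  0.0772742 ]
```

{"fn": "drive_tool", "kwargs": {
  "rows": [
    {"tx":0,"ty":-0.27,"tz":-0.1,"ax":0,"ay":0,"az":0.004,"claw":1.0},
    {"tx":-1,"ty":0,"tz":0,"ax":0,"ay":0,"az":0,"claw":1.0},
    {"tx":-1,"ty":0,"tz":0,"ax":0,"ay":0,"az":0,"claw":1.0},
    {"tx":-0.8,"ty":0,"tz":0,"ax":0,"ay":0,"az":0,"claw":1.0},
    {"tx":-0.6,"ty":0,"tz":0,"ax":0,"ay":0,"az":0,"claw":1.0},
    {"tx":-0.4,"ty":0,"tz":0,"ax":0,"ay":0,"az":0,"claw":1.0},
    {"tx":0,"ty":0,"tz":0,"ax":0,"ay":0,"az":0,"claw":1.0},
    {"tx":0,"ty":0,"tz":0,"ax":0,"ay":0,"az":0,"claw":1.0}
  ]
}}

```text
time_s: 12.13
tcp_pos: [0.5229, -0.0996, 0.1056]
ee_rot: [[-0.025, -1.0, 0.0], [-1.0, 0.025, -0.0], [0.0, -0.0, -1.0]]
wrist_force: [-0.3, -0.2, -2.9]
gripper_width: 0.182
gripper_force: 30.0
```

```bash
python3 -c "
from h import *
st();to(.5228-.0244*.052,.0137-.052,.1033)
snap('scene','scene3')
s=cv2.imread('pics/scene3.png')
cv2.imwrite('pics/crop4.png',cv2.resize(s[195:255,260:340],(800,600),interpolation=cv2.INTER_CUBIC))
"
```

```text
t12.13 tcp [ 0.5229 -0.0996  0.1056] yawY 178.56 z [ 1.e-04 -0.e+00 -1.e+00] F [-0.3 -0.2 -2.9] M [-0.04  0.13  0.01] w 0.0158 gf 30.0 j [  7.  20. -22.   0. -48.  -8.]
cm in tool axes [-6.12  0.29  0.23]
```

View pics/crop4.png

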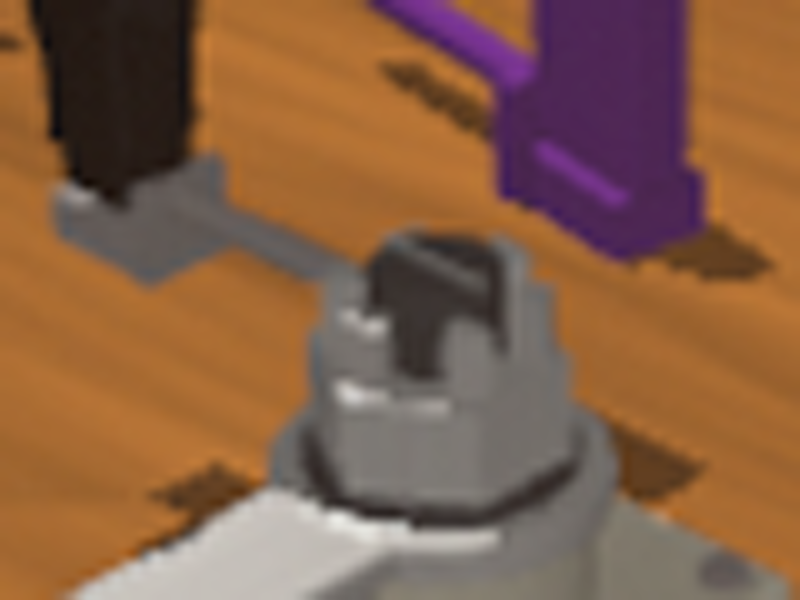

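The pin tip is at the nut's −y slot (crop (335,280)), with no contact force. The last pose had lagged, so I'm re-reading it and refitting the shank with the arm settled.

```bash
python3 - <<'E'
from h import *
st();snap('scene','scene4');st()
pts=[]
for tag in('scene3','scene4'):
    im,P=cloud(tag);_,_,K,R,t=load(tag);C=-R.T@t
    m=(P[...,0]>.49)&(P[...,0]<.56)&(P[...,1]>-.07)&(P[...,1]<-.025)&(P[...,2]>.07)&(P[...,2]<.115)
    q=P[m];ray=q-C;ray/=np.linalg.norm(ray,axis=1)[:,None];a=q+ray*.0045;pts.append(a);print(len(a),np.median(a,0),a.mean(0),a.std(0))
E
```

```text
t12.18 tcp [ 0.5229 -0.0998  0.1056] yawY 178.54 z [-0.e+00 -1.e-04 -1.e+00] F [ 0.4 -0.4 -1.4] M [0.02 0.15 0.06] w 0.0160 gf 30.0 j [  7.  20. -22.   0. -48.  -8.]
t12.23 tcp [ 0.5228 -0.1     0.1055] yawY 178.51 z [-1.e-04 -1.e-04 -1.e+00] F [ 0.1  0.3 -2.9] M [ 0.    0.08 -0.02] w 0.0155 gf 30.0 j [  7.  20. -22.   0. -48.  -8.]
51 [ 0.52175658 -0.04923517  0.09558596] [ 0.52122722 -0.05042936  0.09516111] [0.00265958 0.01296955 0.00267393]
47 [ 0.5224296  -0.04999033  0.09632956] [ 0.52175873 -0.04910681  0.09560722] [0.00212383 0.01230277 0.00267857]
```

{"fn": "drive_tool", "kwargs": {
  "rows": [
    {"tx":0,"ty":0.18,"tz":0.25,"ax":0,"ay":0,"az":0,"claw":1.0},
    {"tx":0,"ty":0,"tz":0,"ax":0,"ay":0,"az":0,"claw":1.0},
    {"tx":0,"ty":0,"tz":0,"ax":0,"ay":0,"az":0,"claw":1.0}
  ]
}}

```text
time_s: 12.48
tcp_pos: [0.5207, -0.1001, 0.1028]
ee_rot: [[-0.026, -1.0, -0.001], [-1.0, 0.026, -0.0], [0.0, 0.001, -1.0]]
wrist_force: [0.7, 0.1, -2.8]
gripper_width: 0.183
gripper_force: 30.0
```

{"fn": "drive_tool", "kwargs": {
  "rows": [
    {"tx":-0.4,"ty":0,"tz":0,"ax":0,"ay":0,"az":0,"claw":1.0},
    {"tx":-0.4,"ty":0,"tz":0,"ax":0,"ay":0,"az":0,"claw":1.0},
    {"tx":-0.4,"ty":0,"tz":0,"ax":0,"ay":0,"az":0,"claw":1.0},
    {"tx":-0.3,"ty":0,"tz":0,"ax":0,"ay":0,"az":0,"claw":1.0},
    {"tx":0,"ty":0,"tz":0,"ax":0,"ay":0,"az":0,"claw":1.0},
    {"tx":0,"ty":0,"tz":0,"ax":0,"ay":0,"az":0,"claw":1.0}
  ]
}}

```text
time_s: 12.98
tcp_pos: [0.5215, -0.0846, 0.1031]
ee_rot: [[-0.025, -1.0, 0.0], [-1.0, 0.025, -0.0], [0.0, -0.0, -1.0]]
wrist_force: [1.5, 0.3, -2.1]
gripper_width: 0.177
gripper_force: 30.0
```

```bash
python3 -c "
from h import *
st();to(.5228-.0244*.052,.0137-.052,.1033)"
```

```text
t12.98 tcp [ 0.5215 -0.0846  0.1031] yawY 178.55 z [ 1.e-04 -0.e+00 -1.e+00] F [ 1.5  0.3 -2.1] M [-0.08  0.04  0.02] w 0.0154 gf 30.0 j [  8.  20. -22.   0. -48. -10.]
cm in tool axes [-4.63  0.12 -0.02]
```

{"fn": "drive_tool", "kwargs": {
  "rows": [
    {"tx":-0.4,"ty":0,"tz":0,"ax":0,"ay":0,"az":0,"claw":1.0},
    {"tx":-0.4,"ty":0,"tz":0,"ax":0,"ay":0,"az":0,"claw":1.0},
    {"tx":-0.4,"ty":0,"tz":0,"ax":0,"ay":0,"az":0,"claw":1.0},
    {"tx":-0.3,"ty":0,"tz":0,"ax":0,"ay":0,"az":0,"claw":1.0},
    {"tx":0,"ty":0,"tz":0,"ax":0,"ay":0,"az":0,"claw":1.0}
  ]
}}

```text
time_s: 13.4
tcp_pos: [0.5219, -0.0693, 0.1031]
ee_rot: [[-0.025, -1.0, 0.0], [-1.0, 0.025, 0.0], [-0.0, -0.0, -1.0]]
wrist_force: [-0.1, -0.0, -2.7]
gripper_width: 0.177
gripper_force: 30.0
```

{"fn": "drive_tool", "kwargs": {
  "rows": [
    {"tx":-0.4,"ty":0,"tz":0,"ax":0,"ay":0,"az":0,"claw":1.0},
    {"tx":-0.4,"ty":0,"tz":0,"ax":0,"ay":0,"az":0,"claw":1.0},
    {"tx":-0.4,"ty":0,"tz":0,"ax":0,"ay":0,"az":0,"claw":1.0},
    {"tx":-0.3,"ty":0,"tz":0,"ax":0,"ay":0,"az":0,"claw":1.0},
    {"tx":-0.3,"ty":0,"tz":0,"ax":0,"ay":0,"az":0,"claw":1.0},
    {"tx":-0.3,"ty":0,"tz":0,"ax":0,"ay":0,"az":0,"claw":1.0},
    {"tx":0,"ty":0,"tz":0,"ax":0,"ay":0,"az":0,"claw":1.0},
    {"tx":0,"ty":0,"tz":0,"ax":0,"ay":0,"az":0,"claw":1.0}
  ]
}}

```text
time_s: 14.07
tcp_pos: [0.5224, -0.0487, 0.1031]
ee_rot: [[-0.026, -1.0, 0.0], [-1.0, 0.026, -0.0], [0.0, -0.0, -1.0]]
wrist_force: [-0.6, 0.7, -2.6]
gripper_width: 0.176
gripper_force: 30.0
```

```bash
python3 -c "
from h import *
st();to(.5228-.0244*.052,.0137-.052,.1033)"
```

```text
t14.07 tcp [ 0.5224 -0.0487  0.1031] yawY 178.53 z [ 0. -0. -1.] F [-0.6  0.7 -2.6] M [ 0.01  0.08 -0.02] w 0.0153 gf 30.0 j [ 12.  19. -23.   0. -48. -14.]
cm in tool axes [-1.04  0.11 -0.02]
```

Sliding freely, with about 10 mm left to the shoulder. Creeping until the y force rises.

{"fn": "drive_tool", "kwargs": {
  "rows": [
    {"tx":-0.2,"ty":0,"tz":0,"ax":0,"ay":0,"az":0,"claw":1.0},
    {"tx":-0.2,"ty":0,"tz":0,"ax":0,"ay":0,"az":0,"claw":1.0},
    {"tx":-0.2,"ty":0,"tz":0,"ax":0,"ay":0,"az":0,"claw":1.0},
    {"tx":-0.1,"ty":0,"tz":0,"ax":0,"ay":0,"az":0,"claw":1.0},
    {"tx":0,"ty":0,"tz":0,"ax":0,"ay":0,"az":0,"claw":1.0}
  ]
}}

```text
time_s: 14.48
tcp_pos: [0.5226, -0.0417, 0.1031]
ee_rot: [[-0.026, -1.0, 0.0], [-1.0, 0.026, 0.0], [-0.0, -0.0, -1.0]]
wrist_force: [0.1, 0.5, -2.7]
gripper_width: 0.18
gripper_force: 30.0
```

{"fn": "drive_tool", "kwargs": {
  "rows": [
    {"tx":-0.1,"ty":0,"tz":0,"ax":0,"ay":0,"az":0,"claw":1.0},
    {"tx":-0.1,"ty":0,"tz":0,"ax":0,"ay":0,"az":0,"claw":1.0},
    {"tx":0,"ty":0,"tz":0,"ax":0,"ay":0,"az":0,"claw":1.0}
  ]
}}

```text
time_s: 14.73
tcp_pos: [0.5226, -0.0398, 0.1031]
ee_rot: [[-0.026, -1.0, 0.0], [-1.0, 0.026, 0.0], [-0.0, -0.0, -1.0]]
wrist_force: [0.1, 0.5, -2.9]
gripper_width: 0.18
gripper_force: 30.0
```

{"fn": "drive_tool", "kwargs": {
  "rows": [
    {"tx":-0.1,"ty":0,"tz":0,"ax":0,"ay":0,"az":0,"claw":1.0},
    {"tx":0,"ty":0,"tz":0,"ax":0,"ay":0,"az":0,"claw":1.0}
  ]
}}

```text
time_s: 14.9
tcp_pos: [0.5226, -0.039, 0.1031]
ee_rot: [[-0.026, -1.0, -0.0], [-1.0, 0.026, -0.0], [0.0, 0.0, -1.0]]
wrist_force: [0.1, -1.0, -2.3]
gripper_width: 0.18
gripper_force: 30.0
```

{"fn": "drive_tool", "kwargs": {
  "rows": [
    {"tx":-0.1,"ty":0,"tz":0,"ax":0,"ay":0,"az":0,"claw":1.0},
    {"tx":0,"ty":0,"tz":0,"ax":0,"ay":0,"az":0,"claw":1.0}
  ]
}}

```text
time_s: 15.07
tcp_pos: [0.5226, -0.0387, 0.1031]
ee_rot: [[-0.025, -1.0, -0.0], [-1.0, 0.025, -0.001], [0.001, 0.0, -1.0]]
wrist_force: [1.2, -4.9, -2.0]
gripper_width: 0.184
gripper_force: 30.0
```

{"fn": "drive_tool", "kwargs": {
  "rows": [
    {"tx":-0.1,"ty":0,"tz":0,"ax":0,"ay":0,"az":0,"claw":1.0},
    {"tx":0,"ty":0,"tz":0,"ax":0,"ay":0,"az":0,"claw":1.0}
  ]
}}

```text
time_s: 15.23
tcp_pos: [0.5226, -0.0383, 0.1033]
ee_rot: [[-0.025, -1.0, -0.001], [-1.0, 0.025, -0.002], [0.002, 0.001, -1.0]]
wrist_force: [0.4, -7.6, -1.1]
gripper_width: 0.179
gripper_force: 30.0
```

{"fn": "drive_tool", "kwargs": {
  "rows": [
    {"tx":-0.1,"ty":0,"tz":0,"ax":0,"ay":0,"az":0,"claw":1.0},
    {"tx":0,"ty":0,"tz":0,"ax":0,"ay":0,"az":0,"claw":1.0}
  ]
}}

```text
time_s: 15.4
tcp_pos: [0.5226, -0.0377, 0.1035]
ee_rot: [[-0.025, -1.0, -0.001], [-1.0, 0.025, -0.003], [0.003, 0.001, -1.0]]
wrist_force: [-0.1, -9.1, -1.4]
gripper_width: 0.181
gripper_force: 30.0
```

Shoulder contact came at the expected place (−9 N). Lowering onto the hole floor while pressed home.

{"fn": "drive_tool", "kwargs": {
  "rows": [
    {"tx":0,"ty":0,"tz":0.1,"ax":0,"ay":0,"az":0,"claw":1.0},
    {"tx":0,"ty":0,"tz":0.1,"ax":0,"ay":0,"az":0,"claw":1.0},
    {"tx":0,"ty":0,"tz":0,"ax":0,"ay":0,"az":0,"claw":1.0}
  ]
}}

```text
time_s: 15.65
tcp_pos: [0.5227, -0.0379, 0.1023]
ee_rot: [[-0.025, -1.0, -0.0], [-1.0, 0.025, -0.003], [0.003, 0.0, -1.0]]
wrist_force: [-0.9, -8.1, 3.4]
gripper_width: 0.179
gripper_force: 30.0
```

```bash
python3 -c "
from h import *
st()"
```

```text
t15.65 tcp [ 0.5227 -0.0379  0.1023] yawY 178.57 z [-4.0e-04 -3.2e-03 -1.0e+00] F [-0.9 -8.1  3.4] M [-2.82  0.31  0.17] w 0.0156 gf 30.0 j [ 14.  19. -23.   0. -48. -15.]
```

{"fn": "drive_tool", "kwargs": {
  "rows": [
    {"tx":0,"ty":0,"tz":0.1,"ax":0,"ay":0,"az":0,"claw":1.0},
    {"tx":0,"ty":0,"tz":0,"ax":0,"ay":0,"az":0,"claw":1.0},
    {"tx":0,"ty":0,"tz":0,"ax":0,"ay":0,"az":0,"claw":2.0},
    {"tx":0,"ty":0,"tz":0,"ax":0,"ay":0,"az":0,"claw":3.0},
    {"tx":0,"ty":0,"tz":0,"ax":0,"ay":0,"az":0,"claw":4.5},
    {"tx":0,"ty":0,"tz":0,"ax":0,"ay":0,"az":0,"claw":4.5},
    {"tx":0,"ty":0,"tz":0,"ax":0,"ay":0,"az":0,"claw":4.5}
  ]
}}

```text
time_s: 16.23
tcp_pos: [0.5229, -0.0355, 0.1]
ee_rot: [[-0.026, -1.0, 0.0], [-1.0, 0.026, 0.0], [-0.0, -0.0, -1.0]]
wrist_force: [0.5, 0.8, -0.9]
gripper_width: 0.443
gripper_force: 0.0
```

```bash
python3 -c "
from h import *
st()
snap('scene','scene5')
s=cv2.imread('pics/scene5.png')
cv2.imwrite('pics/crop5.png',cv2.resize(s[190:250,255:335],(800,600),interpolation=cv2.INTER_CUBIC))
"
```

```text
t16.23 tcp [ 0.5229 -0.0355  0.1   ] yawY 178.53 z [ 2.e-04  3.e-04 -1.e+00] F [ 0.5  0.8 -0.9] M [-0.04  0.13 -0.  ] w 0.0386 gf 0.0 j [ 14.  20. -23.  -0. -47. -15.]
```

View pics/crop5.png

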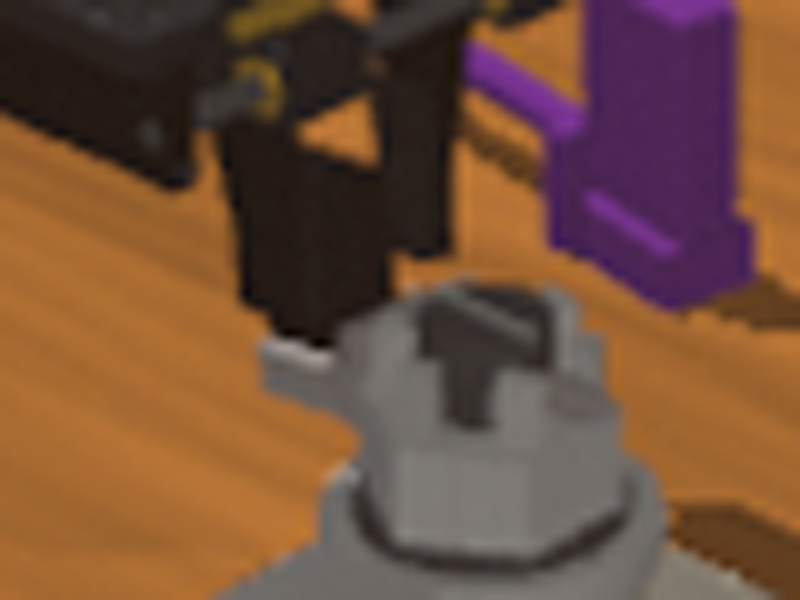

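The crop shows the shoulder against the nut at (355,350) and the tip protruding on the far side at (575,395). Backing straight up and clear, then a check from both cameras.

{"fn": "drive_tool", "kwargs": {
  "rows": [
    {"tx":0,"ty":0,"tz":-1,"ax":0,"ay":0,"az":0,"claw":4.5},
    {"tx":0,"ty":0,"tz":-2,"ax":0,"ay":0,"az":0,"claw":4.5},
    {"tx":0,"ty":0,"tz":-3,"ax":0,"ay":0,"az":0,"claw":4.5},
    {"tx":0,"ty":0,"tz":-4,"ax":0,"ay":0,"az":0,"claw":4.5},
    {"tx":0,"ty":0,"tz":-3,"ax":0,"ay":0,"az":0,"claw":4.5},
    {"tx":4,"ty":0,"tz":0,"ax":0,"ay":0,"az":0,"claw":4.5},
    {"tx":4,"ty":0,"tz":0,"ax":0,"ay":0,"az":0,"claw":4.5},
    {"tx":4,"ty":0,"tz":0,"ax":0,"ay":0,"az":0,"claw":4.5},
    {"tx":4,"ty":0,"tz":0,"ax":0,"ay":0,"az":0,"claw":4.5},
    {"tx":4,"ty":0,"tz":0,"ax":0,"ay":0,"az":0,"claw":4.5}
  ]
}}

```text
time_s: 17.12
tcp_pos: [0.5173, -0.2374, 0.2312]
ee_rot: [[-0.025, -1.0, 0.001], [-1.0, 0.025, -0.0], [0.0, -0.001, -1.0]]
wrist_force: [0.9, 0.4, -0.6]
gripper_width: 0.517
gripper_force: 0.0
```

{"fn": "drive_tool", "kwargs": {
  "rows": [
    {"tx":4,"ty":0,"tz":0,"ax":0,"ay":0,"az":0,"claw":4.5},
    {"tx":4,"ty":0,"tz":0,"ax":0,"ay":0,"az":0,"claw":4.5},
    {"tx":4,"ty":0,"tz":0,"ax":0,"ay":0,"az":0,"claw":4.5},
    {"tx":0,"ty":0,"tz":0,"ax":0,"ay":0,"az":0,"claw":4.5},
    {"tx":0,"ty":0,"tz":0,"ax":0,"ay":0,"az":0,"claw":4.5}
  ]
}}

```text
time_s: 17.53
tcp_pos: [0.5137, -0.3578, 0.2298]
ee_rot: [[-0.03, -1.0, -0.001], [-1.0, 0.03, 0.0], [-0.0, 0.001, -1.0]]
wrist_force: [-0.6, 0.6, -0.4]
gripper_width: 0.513
gripper_force: 0.0
```

```bash
python3 -c "
from h import *
st()
for n in('top','scene'): snap(n,n+'6')
a=cv2.imread('pics/top6.png');s=cv2.imread('pics/scene6.png')
r=lambda im,x,y,w,h:cv2.resize(im[y:y+h,x:x+w],(400,300),interpolation=cv2.INTER_CUBIC)
cv2.imwrite('pics/crop6.png',np.vstack([np.hstack([r(a,310,215,64,48),r(s,263,198,64,48)]),np.hstack([r(a,100,110,400,300),r(s,100,100,400,300)])]))
"
```

```text
t17.53 tcp [ 0.5137 -0.3578  0.2298] yawY 178.29 z [-6.e-04  3.e-04 -1.e+00] F [-0.6  0.6 -0.4] M [0.09 0.03 0.  ] w 0.0446 gf 0.0 j [-20.  22.   1.  -0. -69.  18.]
```

View pics/crop6.png

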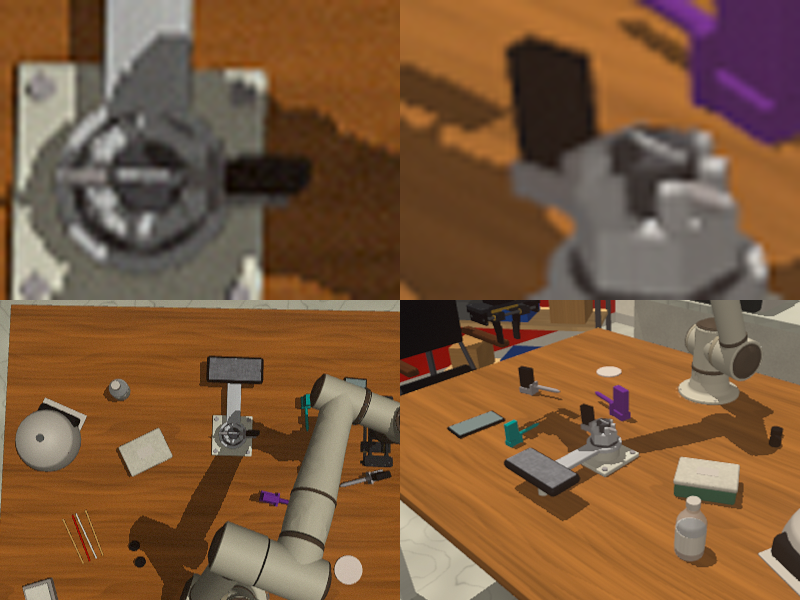

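Top crop: the shank passes through the slots along the mark, tip at about (60,175), shoulder at about (215,170) at the nut's edge. Bystanders look unmoved. One numeric check that the shoulder is home.

```bash
python3 -c "
from h import *
d=np.array([.0244,.9997]);c=np.array([.5228,.0137])
for n,k in(('tip',.045),('shoulder',-.03),('foot end',-.07)):print(n,px('top6',[*(c+d*k),.091]))
im=load('top6')[0];v=slice(241,245);print(im[v,312:326].mean((0,2)).round());print(im[v,338:362].mean((0,2)).round())
_,P=cloud('scene6');m=(abs(P[...,0]-.522)<.02)&(P[...,1]<-.03)&(P[...,1]>-.09)&(P[...,2]>.12);q=P[m];print('grip',q.min(0),q.max(0),np.median(q,0))
"
```

```text
tip [318.79202249 242.19841792]
shoulder [343.03531774 243.09295731]
foot end [355.94947712 243.56946944]
[ 90. 191. 149.  91.  92.  95.  82. 103.  98.  90.  86. 102. 110. 104.]
[60. 52. 65. 69. 72. 61. 58. 57. 18. 16. 17. 20. 16. 19. 20. 19. 18. 22.
 21. 18. 20. 28. 48. 45.]
grip [ 0.51197749 -0.06188797  0.1205374 ] [ 0.53205943 -0.03090583  0.13620301] [ 0.52714612 -0.04414277  0.13056911]
```

```bash
python3 -c "
from station import *
print(finish_job())"
```

```text
the job is handed in; nothing more can be done
None
```

I tightened the nut about 30° to the next slots and pushed the lock pin through until its shoulder met the nut (about 9 N). I let go with the arm clear and handed the job in at about 17.6 s; the last pictures fit a home shoulder to about 3 mm, and nothing else looked moved.

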